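# Press the patty mould's sprung plate home with the tamper

### The job

Pick up the flat-footed tamper (the wooden handle with the wide steel foot, not the slim all-wood muddler) and press its foot squarely down on the middle of the sprung steel plate in the round patty mould until the plate bottoms out level. Hold it down for about a second, then lift the tamper out, stand it upright on the wooden cutting board and let go.

Things in the scene. Friction and masses are not known exactly. Their poses are not given: they have to be found in the camera images.
- tamper_centre (a point): Centre (half-way up) of the loose, upright flat-footed tamper, z up: 92 mm tall, 0.22 kg; flat steel foot 56 mm in diameter, 18 mm high; straight round wooden handle 30 mm in diameter from 28 to 92 mm above the underside (grip it 50 to 65 mm above). The underside lies 46 mm below this point. A slim all-wood muddler, 105 mm tall, stands 9 to 20 cm nearer or farther.
- press_plate: Sprung steel plate, 91 mm in diameter, in the fixed patty mould's round metal ring (inside 96 mm, dark 130 mm square base). Origin: centre of the plate's upper face, z up. At rest the face is 52 mm above the sideboard, the ring's rim 62 mm; pressed home the face is at 36 mm. About 2 N starts it, 10 N bottoms it out; pressed off-centre it tips on a weak spring (1 N m per rad).
- plate_travel (a joint): How far the sprung plate has been pressed down, in m: 0 at rest (it springs back by itself), 0.016 bottomed out.
- cutting_board: Fixed flat wooden cutting board, 170 mm (its x) by 250 mm (its y) and 21 mm thick, lying on the sideboard. Origin: centre of its underside, z up; its top is 21 mm above the sideboard.
Mind the look-alikes: they are no part of the job. Leave any blue or red look-alike of the part that bears tamper_centre alone. Leave any blue look-alike of the part that bears press_plate alone.

How it is judged:
By the outcome, as a careful person would: the job done as asked, in the order asked, and still so for the second after the job is handed in, with the robot touching nothing.
It also fails if it takes over 51 s, if anything falls off the work surface, if the arm or the gripper's body presses on something with over 40 N, if the wrist force passes 120 N, or if a joint passes its speed limit or range.

### The arm

A 6-joint arm with a two-finger parallel gripper is mounted at the origin on a cart in front of the work surface, level with it; the furniture and walls round the work are solid. World frame = base frame: x ahead of the robot, y to its left, z up, the work surface at z = 0. Lengths are in m, angles in degrees, forces in N, time in s.
With the tool pointing down it reaches from about 0.35 to 0.875 m from the base axis. Payload 4.2 kg.
Tool frame: the origin (TCP) lies midway between the tips of the shut fingers; the grasp point (between the pads) lies 19 mm behind it (hold_point_z is the z of the grasp point in the tool frame, in m); z points along the fingers, y is the direction in which the jaws open and shut (so a half turn about z gives the same grasp; the last joint's range is limited). The gripper opens to 87 mm and grips with 3 to 60 N. Pads are 19 mm wide; open, the fingers measure 117 mm over their backs; the gripper's body (75 mm by 190 mm) begins 51 mm behind the grasp point.
Start: joints at [-57.892, 22.042, 0.453, 0, -68.411, -14.817], TCP at [0.186, -0.597, 0.223] pointing down, gripper open.
Joint ranges: [-179.83, 179.83], [-69.29, 118.12], [-61.27, 80.66], [-181.25, 117.63], [-171.15, -9.14], [-177.46, 177.46]. Speed limits (degrees/s): [159.86, 159.86, 180, 180, 180, 180].

### API

Orientations are given as a 3x3 rotation matrix whose columns are the frame's x, y, z axes.
In Python, from station import * gives the robot as it stands. The module is installed in compiled form; this text tells all that it offers.
- The arm moves only by the tool jog_arm, never from a script. Its argument "moves" is a list of rows, each a list of 7 numbers: the closure, from -1 (fully open) to 1 (shut), then the shift along the tool's x, y, z in m, then the turn, a rotation vector about the tool's x, y, z in rad. In form: [[gripper, x, y, z, wx, wy, wz], ...]. A call has exactly 10 rows; each row is the pose to reach, as a shift and turn from the pose commanded when the call began, along the tool's axes at that moment; what a row does not reach only later rows make up. A row lasts 1/12 s, in which the tool goes at most 41.7 mm and 7.16 degrees, less where a joint would pass 70% of its speed; a pose out of reach is approached as far as the arm can. A call with a gripper value outside its range is refused whole. The fingers move at their own pace and stop on an object; the grip force is fixed at half the most. Time passes only in rows, so rows that repeat a pose let the fingers close, or fill a call up. It gives the time, the measured TCP pose, the force and the opening at its end, in the units of the state.
- sense(): the state, without advancing time (a new reading comes with each control period).
- capture(name): name is "side" or "top"; returns a dict with "frame" (400x640x3 uint8, red, green, blue), "fov_y" (degrees; the focal length in pixels is half the picture's height over the tangent of half this angle, whatever the lens; pixels are square), "cx", "cy" (the principal point, pixels), "world_from_camera" (4x4, takes a point from camera to world coordinates). Camera axes: x right, y down, z forward; pixel columns grow to the right and rows downward; lengths in m; the calibration is good to about 2 mm. A picture is of the moment at which its call begins. There is no depth.
- finish_job(): hands the job in, once; it reports no verdict.
The state is a dict: "time_s": time; "joints": joint angles; "joint_velocities": joint speeds; "effort": joint torques, N m; "tcp_pos": TCP position; "ee_rot": TCP orientation; "wrist_force": force on the tool from outside, world axes, zero at the start; "moment": the same for the moment, N m; "gripper_width": opening from 0.0 (shut) to 1.0 (fully open).
Only numpy, scipy, OpenCV 4.12 (cv2) and the standard library are available. Lean on these libraries where they do the work, as an engineer would, in place of code of your own. Each camera call takes 0.05 s, during which the arm holds its last target.

## Working session

There is one attempt and no reset: what is moved stays moved. The work goes in short steps, Python scripts to look and compute and a tool call to move; the robot and the scene stay as the last step left them, time stands still between calls to the robot, and variables do not carry over. Pictures are saved under pics/ and viewed, and the job is handed in when it is done.

Besides the shell and the picture viewer there is one more tool, called after ">>>" by a JSON object that holds its "name" and its "arguments". jog_arm: Moves the arm, as the interface text tells. Its arguments: {"type":"object","properties":{"moves":{"type":"array"}},"required":["moves"]}

```bash
mkdir -p pics
python3 - <<'E'
from station import *
import cv2,numpy as np,pickle
s=sense();print({k:np.round(v,4).tolist() for k,v in s.items()})
d={}
for n in("side","top"):
    c=capture(n);d[n]=c;cv2.imwrite(f"pics/{n}0.png",c["frame"][:,:,::-1]);print(n,c["fov_y"],c["cx"],c["cy"],np.round(c["world_from_camera"],3).tolist(), [k for k in c])
pickle.dump(d,open("c0.pkl","wb"))
E
```

```text
{'time_s': 0.0, 'joints': [-57.8909, 22.0885, 0.3777, -0.0283, -68.4139, -14.8177], 'joint_velocities': [-0.0148, -0.0566, 0.0123, -0.0335, -0.0418, 0.0187], 'effort': [-0.0017, -39.0666, 18.7406, 4.2198, 0.0111, -0.0002], 'tcp_pos': [0.1856, -0.5961, 0.2215], 'ee_rot': [[-0.9549, -0.2971, -0.0008], [-0.2971, 0.9549, 0.0021], [0.0001, 0.0022, -1.0]], 'wrist_force': [-0.9253, -0.0073, 0.4], 'moment': [-0.0, 0.0423, 0.0066], 'gripper_width': 0.9973}
side 51.46682345874336 316.13195499011636 197.9102543982655 [[-0.87, -0.202, 0.449, -0.144], [-0.492, 0.329, -0.806, 0.944], [0.015, -0.923, -0.386, 0.588], [0.0, 0.0, 0.0, 1.0]] ['frame', 'fov_y', 'cx', 'cy', 'world_from_camera']
top 52.09988493013529 319.8268225002958 200.57269207107765 [[-0.004, -0.992, 0.128, 0.29], [-1.0, 0.006, 0.012, -0.157], [-0.013, -0.128, -0.992, 1.446], [0.0, 0.0, 0.0, 1.0]] ['frame', 'fov_y', 'cx', 'cy', 'world_from_camera']
```

View pics/side0.png

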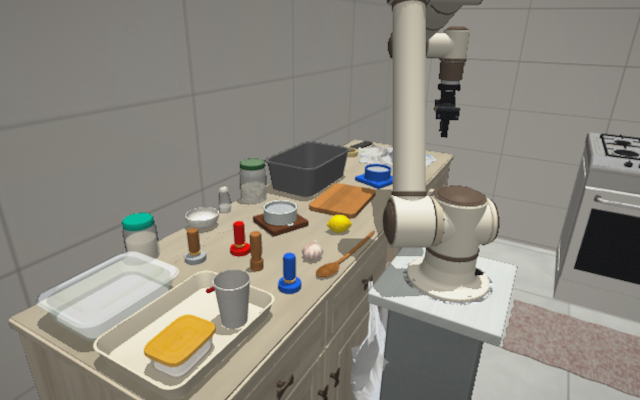

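View pics/top0.png

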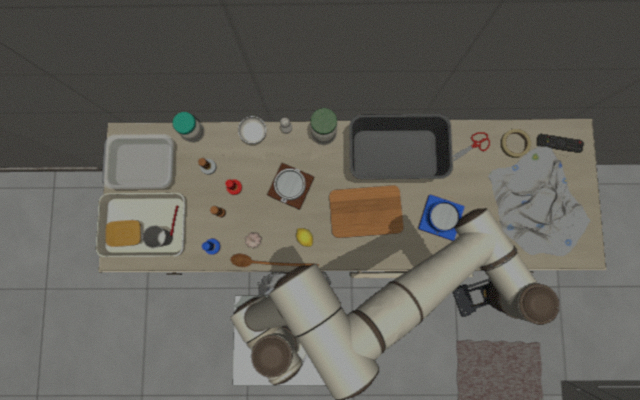

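The tamper candidates are brown with a steel foot at side (194,243) / top (207,165), an all-brown slim one at (256,252) / (217,211), red at (239,238) and blue at (289,272). The first fits because it has a wooden handle and a wide grey foot. I'll confirm it in an enlarged crop.

Run:
```python
import cv2,numpy as np
a=cv2.imread("pics/side0.png")[180:300,130:330];b=cv2.imread("pics/top0.png")[120:250,180:420]
cv2.imwrite("pics/cs.png",cv2.resize(a,None,fx=4,fy=4,interpolation=2))
b=cv2.convertScaleAbs(b,alpha=1.5)
cv2.imwrite("pics/ct.png",cv2.resize(b,None,fx=3.3,fy=3.3,interpolation=2))
```

```text
(no output)
```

View pics/cs.png

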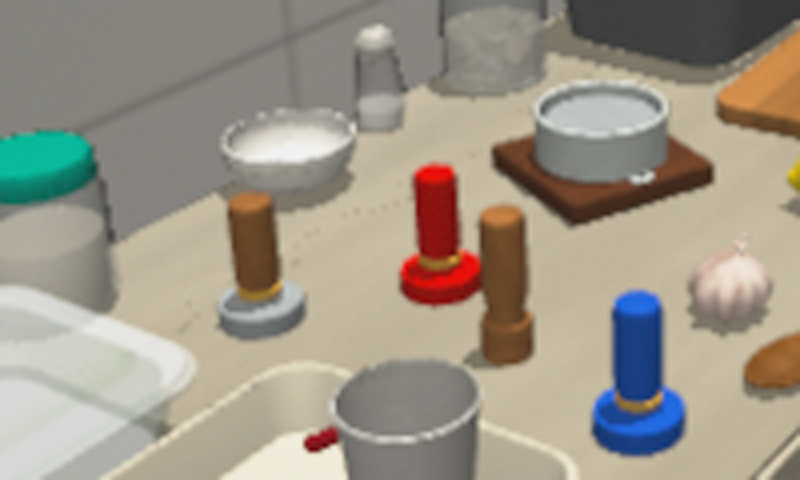

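View pics/ct.png

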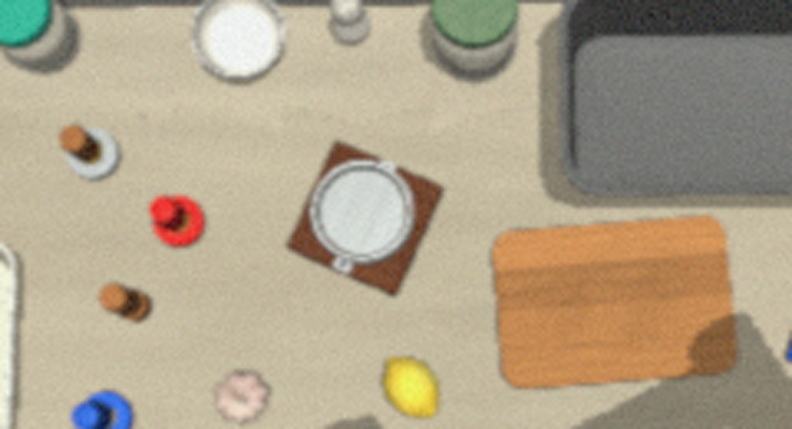

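The crops confirm it: the tamper is the wooden handle on the grey foot, at side about (194,243) and top about (207,165). The mould with the dark-brown base is at top (290,186) and the board at (366,211). Next I'll measure them.

```bash
cat > h.py <<'E'
import numpy as np,cv2
def K(c):
    f=200/np.tan(np.radians(c["fov_y"]/2));return f
def ray(c,u,v):
    T=np.array(c["world_from_camera"]);f=K(c)
    d=T[:3,:3]@np.array([(u-c["cx"])/f,(v-c["cy"])/f,1]);return T[:3,3],d/np.linalg.norm(d)
def onz(c,u,v,z):
    o,d=ray(c,u,v);return o+d*(z-o[2])/d[2]
def tri(c1,p1,c2,p2):
    o1,d1=ray(c1,*p1);o2,d2=ray(c2,*p2)
    A=np.stack([d1,-d2],1);t=np.linalg.lstsq(A,o2-o1,rcond=None)[0]
    a=o1+t[0]*d1;b=o2+t[1]*d2;return (a+b)/2,np.linalg.norm(a-b)
def proj(c,p):
    T=np.array(c["world_from_camera"]);q=T[:3,:3].T@(np.array(p)-T[:3,3]);f=K(c)
    return np.array([c["cx"]+f*q[0]/q[2],c["cy"]+f*q[1]/q[2]])
def blobs(c,lo,hi,box,minA=10):
    x0,y0,x1,y1=box
    h=cv2.cvtColor(c["frame"][y0:y1,x0:x1],cv2.COLOR_RGB2HSV)
    m=cv2.inRange(h,lo,hi)
    n,l,s,ce=cv2.connectedComponentsWithStats(m)
    return m,[(s[i,4],s[i,:4]+[x0,y0,0,0],ce[i]+[x0,y0]) for i in range(1,n) if s[i,4]>=minA]
E
python3 - <<'E'
from h import *;import pickle
d=pickle.load(open("c0.pkl","rb"));S,T=d["side"],d["top"]
for c,pts in((T,[(204,162),(209,167),(212,170),(290,186),(276,186),(290,170),(366,211),(250,190)]),(S,[(193,236),(193,258),(203,256)])):
    for u,v in pts:
        print((u,v),cv2.cvtColor(c["frame"][v:v+1,u:u+1],cv2.COLOR_RGB2HSV)[0,0])
for c,b in((T,(195,150,222,180)),(S,(180,220,215,270))):
    for nm,lo,hi in(("wood",(3,110,40),(16,255,255)),("steel",(85,5,60),(130,90,255))):
        m,bl=blobs(c,lo,hi,b);print(nm,[(a,s.tolist(),ce.round(1)) for a,s,ce in bl])
m,bl=blobs(T,(0,80,20),(14,255,110),(262,155,322,215));print("base",bl)
m,bl=blobs(T,(5,100,90),(17,255,255),(320,175,412,245));print("board",bl)
m,bl=blobs(T,(60,0,90),(130,70,255),(262,155,322,215));print("ring",bl)
print("height check top px",onz(T,207.9,166.4,.018),onz(T,202.1,162.4,.092))
print(tri(S,(193,229.5),T,(202.1,162.4)))
E
```

```text
(204, 162) [ 13 158 118]
(209, 167) [ 19 143  75]
(212, 170) [ 83   7 139]
(290, 186) [ 48   9 146]
(276, 186) [ 60   3 102]
(290, 170) [ 68  10 100]
(366, 211) [ 13 148 121]
(250, 190) [ 25  44 128]
(193, 236) [ 14 158 102]
(193, 258) [ 96   7 182]
(203, 256) [ 90   6 169]
wood [(np.int32(61), [199, 158, 11, 11], array([202.9, 162.6]))]
steel []
wood [(np.int32(245), [187, 228, 12, 25], array([192.9, 239.5]))]
steel [(np.int32(47), [185, 256, 12, 8], array([190. , 259.7])), (np.int32(25), [197, 256, 8, 7], array([200.5, 259.2]))]
base [(np.int32(55), array([277, 163,  16,  11]), array([283.18181818, 167.05454545])), (np.int32(267), array([286, 172,  28,  37]), array([301.54681648, 192.23595506])), (np.int32(96), array([268, 184,  13,  17]), array([273.23958333, 193.22916667]))]
board [(np.int32(3257), array([329, 185,  74,  53]), array([364.58090267, 210.7098557 ]))]
ring [(np.int32(389), array([276, 170,  28,  27]), array([289.45244216, 183.12082262]))]
height check top px [0.59893002 0.25981022 0.018     ] [0.59687825 0.25838445 0.092     ]
(array([0.59874821, 0.25989614, 0.0920778 ]), np.float64(0.004567516349379836))
```

Run:
```python
from h import *;import pickle
d=pickle.load(open("c0.pkl","rb"));S,T=d["side"],d["top"]
def up(c,box,k=6):
    x0,y0,x1,y1=box
    im=cv2.resize(c["frame"][y0:y1,x0:x1],None,fx=k,fy=k,interpolation=cv2.INTER_CUBIC)
    im=cv2.GaussianBlur(im,(0,0),k*.5)
    return im
def big(m): 
    cs,_=cv2.findContours(m,cv2.RETR_EXTERNAL,cv2.CHAIN_APPROX_NONE);return max(cs,key=cv2.contourArea)
def ell(name,c,box,smax,z,vmin=0,k=6):
    im=up(c,box,k);h=cv2.cvtColor(im,cv2.COLOR_RGB2HSV)
    m=cv2.inRange(h,(0,0,vmin),(180,smax,255))
    ct=cv2.convexHull(big(m)); P=(ct[:,0,:]+.5)/k-.5+np.array(box[:2])
    W=np.array([onz(c,u,v,z)[:2] for u,v in P]).astype(np.float32)
    e=cv2.fitEllipseDirect(W*1000) if len(W)>5 else None
    print(name,"world ellipse mm",np.round(e,1) if 0 else e,"minEnc",cv2.minEnclosingCircle(W*1000))
    return m
m1=ell("foot",T,(196,155,222,180),24,.018)
m3=ell("footS",S,(180,245,212,272),24,.010)
for s in(20,28):
  m2=ell("ring",T,(262,156,322,216),s,.062)
# base square
k=6;box=(262,156,322,216);h=cv2.cvtColor(up(T,box),cv2.COLOR_RGB2HSV)
m=cv2.inRange(h,(0,80,0),(14,255,255))|m2
r=cv2.boxPoints(cv2.minAreaRect(big(m)))
P=(r+.5)/k-.5+np.array(box[:2])
W=np.array([onz(T,u,v,.012)[:2] for u,v in P]);print("base",W.round(4).tolist(),W.mean(0),np.linalg.norm(np.diff(W,axis=0),axis=1))
box=(322,175,412,245);h=cv2.cvtColor(up(T,box),cv2.COLOR_RGB2HSV);m=cv2.inRange(h,(3,100,0),(18,255,255))
r=cv2.boxPoints(cv2.minAreaRect(big(m)));P=(r+.5)/k-.5+np.array(box[:2])
W=np.array([onz(T,u,v,.021)[:2] for u,v in P]);print("board",P.round(1).tolist(),W.round(4).tolist(),W.mean(0),np.linalg.norm(np.diff(W,axis=0),axis=1))
# handle axis in side + top
print("tri handle", tri(S,(193,229.5),T,(202.5,162.3)))
cv2.imwrite("pics/m.png",np.hstack([m2,cv2.resize(m1,(360,360)),cv2.resize(m3,(360,360))])[:, :800])
```

```text
foot world ellipse mm ((599.8823852539062, 260.44775390625), (56.042457580566406, 58.72669219970703), 138.17906188964844) minEnc ((599.71826171875, 259.88525390625), 29.313121795654297)
footS world ellipse mm ((607.3320922851562, 258.8468933105469), (58.89198684692383, 84.18126678466797), 46.36369323730469) minEnc ((604.9934692382812, 259.8090515136719), 38.95069885253906)
ring world ellipse mm ((523.980712890625, -34.04341125488281), (103.22937774658203, 122.02238464355469), 65.386962890625) minEnc ((521.4898071289062, -39.01968002319336), 62.166412353515625)
ring world ellipse mm ((524.46044921875, -34.43381118774414), (104.05072021484375, 123.62017822265625), 68.6408462524414) minEnc ((520.945068359375, -40.24622344970703), 63.51823425292969)
base [[0.5594, 0.0438], [0.611, -0.0542], [0.5113, -0.1054], [0.4605, -0.0081]] [ 0.53555079 -0.0309704 ] [0.11076577 0.11207788 0.10975676]
board [[328.2, 189.9], [399.6, 184.4], [403.3, 232.6], [331.9, 238.1]] [[0.511, -0.169], [0.529, -0.4205], [0.3594, -0.4284], [0.3416, -0.1808]] [ 0.4352449 -0.2996792] [0.25212844 0.16976097 0.24832543]
tri handle (array([0.59945255, 0.25892723, 0.09139392]), np.float64(0.0050816842281121285))
```

View pics/m.png

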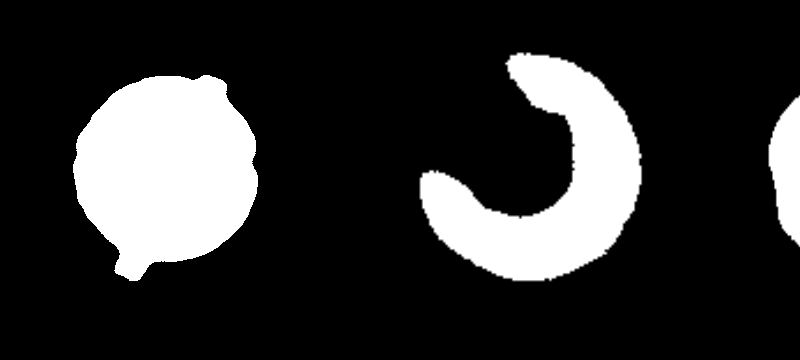

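Run:
```python
from h import *;import pickle
d=pickle.load(open("c0.pkl","rb"));S,T=d["side"],d["top"]
k=6
def up(c,box):
    x0,y0,x1,y1=box
    im=cv2.resize(c["frame"][y0:y1,x0:x1],None,fx=k,fy=k,interpolation=cv2.INTER_CUBIC)
    return cv2.cvtColor(cv2.GaussianBlur(im,(0,0),k*.5),cv2.COLOR_RGB2HSV)
def big(m): 
    cs,_=cv2.findContours(m,cv2.RETR_EXTERNAL,cv2.CHAIN_APPROX_NONE);return max(cs,key=cv2.contourArea)
box=(262,156,322,216);h=up(T,box)
m=cv2.inRange(h,(0,0,0),(180,24,255))
mo=cv2.morphologyEx(m,cv2.MORPH_OPEN,cv2.getStructuringElement(2,(91,91)))
P=(big(mo)[:,0]+.5)/k-.5+np.array(box[:2])
for z in(.062,):
  W=np.array([onz(T,u,v,z)[:2] for u,v in P],np.float32)*1000
  print("ring",cv2.fitEllipseDirect(W),cv2.minEnclosingCircle(W))
b=cv2.inRange(h,(0,62,0),(15,255,255))|cv2.inRange(h,(165,50,0),(180,255,255))|m
bc=big(b);r=cv2.boxPoints(cv2.minAreaRect(bc));P=(r+.5)/k-.5+np.array(box[:2])
for z in(.015,):
  W=np.array([onz(T,u,v,z)[:2] for u,v in P]);print("base",P.round(1).tolist(),W.mean(0),np.linalg.norm(np.diff(W,axis=0),axis=1))
# side rim
box=(245,190,315,240);hs=up(S,box)
c=S["frame"][190:240,245:315]
cv2.imwrite("pics/rs.png",cv2.resize(c[:,:,::-1],None,fx=10,fy=10,interpolation=2))
v=np.hstack([cv2.cvtColor(h,cv2.COLOR_HSV2BGR),cv2.cvtColor(b,8)]);cv2.imwrite("pics/rt.png",v)
print(proj(S,(.532,-.033,.062)))
```

```text
ring ((526.8523559570312, -35.187103271484375), (102.60345458984375, 107.18655395507812), 93.0829849243164) ((526.3969116210938, -36.62869644165039), 54.344764709472656)
base [[268.6, 177.4], [295.7, 163.0], [310.1, 190.2], [282.9, 204.6]] [ 0.53492633 -0.03132585] [0.10941838 0.11114131 0.10842987]
[279.17313101 206.68633223]
```

View pics/rs.png

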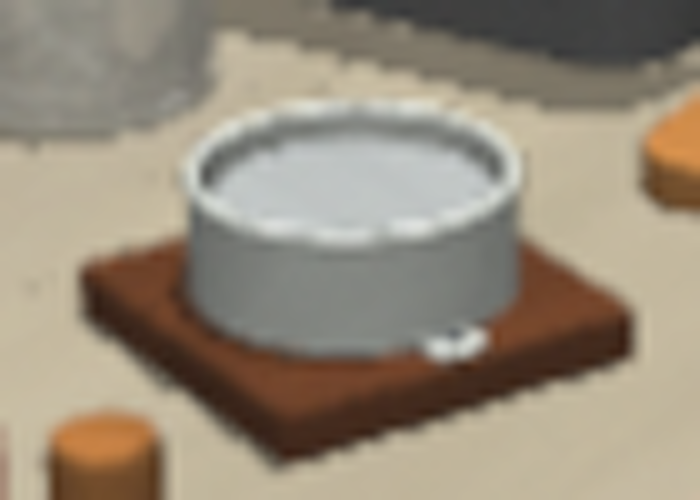

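View pics/rt.png

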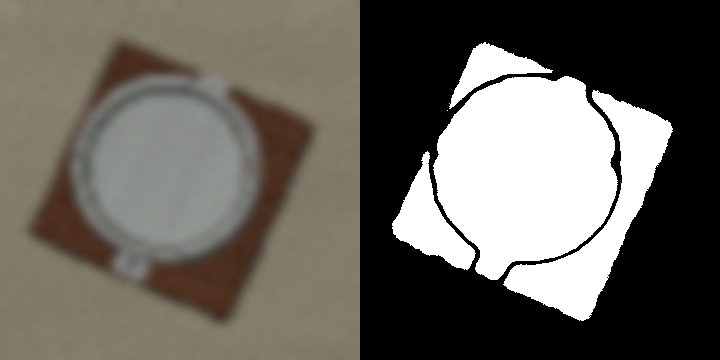

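Run:
```python
from h import *;import pickle
d=pickle.load(open("c0.pkl","rb"));S,T=d["side"],d["top"]
k=6
def up(c,box):
    x0,y0,x1,y1=box
    im=cv2.resize(c["frame"][y0:y1,x0:x1],None,fx=k,fy=k,interpolation=cv2.INTER_CUBIC)
    return cv2.cvtColor(cv2.GaussianBlur(im,(0,0),k*.5),cv2.COLOR_RGB2HSV)
def big(m): 
    cs,_=cv2.findContours(m,cv2.RETR_EXTERNAL,cv2.CHAIN_APPROX_NONE);return max(cs,key=cv2.contourArea)
box=(262,156,322,216);h=up(T,box)
m=cv2.inRange(h,(0,0,0),(180,24,255))
b=cv2.inRange(h,(0,62,0),(15,255,255))|cv2.inRange(h,(165,50,0),(180,255,255))|m
b=cv2.morphologyEx(b,cv2.MORPH_CLOSE,np.ones((13,13)))
r=cv2.boxPoints(cv2.minAreaRect(big(b)));P=(r+.5)/k-.5+np.array(box[:2])
W=np.array([onz(T,u,v,.014)[:2] for u,v in P]);print("base",W.round(4).tolist(),W.mean(0),np.linalg.norm(np.diff(W,axis=0),axis=1))
# robust circle on ring
P=(big(m)[:,0]+.5)/k-.5+np.array(box[:2]);W=np.array([onz(T,u,v,.062)[:2] for u,v in P])*1000
from scipy.optimize import least_squares
f=least_squares(lambda q:np.hypot(W[:,0]-q[0],W[:,1]-q[1])-q[2],[527,-35,51],loss="soft_l1",f_scale=1);print("robust",f.x)
print("side rim",onz(S,245+35.2-.5,190+17.15-.5,.062))
for u in((182,522),):
  print([onz(S,245+x/10-.45,206.65,.062) for x in u])
```

```text
base [[0.4952, 0.0515], [0.6166, -0.0004], [0.5615, -0.1209], [0.4414, -0.0681]] [ 0.52866493 -0.03450617] [0.1319692  0.13250467 0.13118507]
robust [526.87081391 -35.40563212  53.04165347]
side rim [ 0.53075823 -0.0340852   0.062     ]
[array([ 0.57570003, -0.00665938,  0.062     ]), array([ 0.48541651, -0.06175508,  0.062     ])]
```

>>> {"name": "jog_arm", "arguments": {"moves": [[-1,-0.015,0.015,-0.005,0,0,0.02],[-1,-0.045,0.045,-0.01,0,0,0.05],[-1,-0.075,0.075,-0.015,0,0,0.09],[-1,-0.105,0.105,-0.02,0,0,0.13],[-1,-0.135,0.135,-0.025,0,0,0.17],[-1,-0.165,0.165,-0.03,0,0,0.21],[-1,-0.195,0.195,-0.03,0,0,0.25],[-1,-0.22,0.22,-0.03,0,0,0.28],[-1,-0.24,0.24,-0.03,0,0,0.3016],[-1,-0.25,0.25,-0.03,0,0,0.3016]]}}

```text
time_s: 0.93
tcp_pos: [0.3509, -0.281, 0.2525]
ee_rot: [[-1.0, -0.003, 0.0], [-0.003, 1.0, 0.001], [-0.0, 0.001, -1.0]]
wrist_force: [0.4, -1.0, 0.4]
gripper_width: 0.997
```

Run:
```python
from h import *;import pickle
from station import *
s=sense();print(s["time_s"],s["tcp_pos"],np.round(s["ee_rot"],4).tolist(),s["joints"])
d=pickle.load(open("c0.pkl","rb"));S,T=d["side"],d["top"]
print("jar top",tri(S,(139,220),T,(184,122.5)),"muddler",tri(S,(256,234),T,(214.5,210)),"red",tri(S,(239,223),T,(231,184)))
print("tray edge", onz(T,186,200,.04), onz(T,174,165,.05))
```

```text
0.9333 [ 0.35091319 -0.28097416  0.25253384] [[-1.0, -0.0026, 0.0004], [-0.0026, 1.0, 0.0006], [-0.0004, 0.0006, -1.0]] [-1.78894895e+01  3.27294162e+00 -1.98253098e+01 -4.16541772e-02
 -6.68895515e+01 -7.19465799e+01]
jar top (array([0.73120802, 0.31882618, 0.11112101]), np.float64(0.0005843482734759466)) muddler (array([0.43451444, 0.20974551, 0.10128384]), np.float64(0.002683798039716432)) red (array([0.52591914, 0.16152419, 0.08778404]), np.float64(0.0074716286652859645))
tray edge [0.47544963 0.3262213  0.04      ] [0.59780853 0.36959134 0.05      ]
```

>>> {"name": "jog_arm", "arguments": {"moves": [[-1,-0.01,0.02,0,0,0,0],[-1,-0.025,0.055,0,0,0,0],[-1,-0.04,0.09,0,0,0,0],[-1,-0.055,0.125,0,0,0,0],[-1,-0.07,0.16,0,0,0,0],[-1,-0.085,0.195,0,0,0,0],[-1,-0.1,0.23,0,0,0,0],[-1,-0.115,0.26,0,0,0,0],[-1,-0.13,0.285,0,0,0,0],[-1,-0.14,0.3,0,0,0,0]]}}

```text
time_s: 1.77
tcp_pos: [0.491, 0.0188, 0.2522]
ee_rot: [[-1.0, -0.003, -0.0], [-0.003, 1.0, 0.0], [0.0, 0.0, -1.0]]
wrist_force: [-0.2, -1.0, 0.7]
gripper_width: 0.999
```

>>> {"name": "jog_arm", "arguments": {"moves": [[-1,-0.01,0.02,0,0,0,0],[-1,-0.025,0.05,0,0,0,0],[-1,-0.04,0.085,0,0,0,0],[-1,-0.055,0.12,0,0,0,0],[-1,-0.07,0.155,0.01,0,0,0],[-1,-0.085,0.185,0.03,0,0,0],[-1,-0.095,0.21,0.05,0,0,0],[-1,-0.105,0.23,0.07,0,0,0],[-1,-0.109,0.24,0.09,0,0,0],[-1,-0.109,0.241,0.1,0,0,0]]}}

```text
time_s: 2.6
tcp_pos: [0.5984, 0.2582, 0.1483]
ee_rot: [[-1.0, -0.001, -0.005], [-0.001, 1.0, -0.003], [0.005, -0.003, -1.0]]
wrist_force: [-0.2, -0.3, -0.6]
gripper_width: 1.003
```

Run:
```python
from h import *;import pickle
from station import *
s=sense();print(s["time_s"],s["tcp_pos"],np.round(s["ee_rot"],4).tolist(),s["joints"])
for n,b in(("side",(150,160,250,280)),("top",(170,130,270,220))):
    c=capture(n);x0,y0,x1,y1=b;cv2.imwrite(f"pics/{n}1.png",cv2.resize(c["frame"][y0:y1,x0:x1,::-1],None,fx=5,fy=5,interpolation=2))
s=sense();print(s["tcp_pos"]); t=np.array(s["tcp_pos"]);print(proj(c,t))
```

```text
2.6 [0.59835621 0.25817735 0.14830093] [[-1.0, -0.001, -0.0048], [-0.001, 1.0, -0.0026], [0.0048, -0.0026, -1.0]] [ 3.75088977e+01  2.79523233e+01 -1.07959122e+00 -5.78744573e-02
 -6.12784713e+01 -1.27426136e+02]
[0.59758837 0.25618403 0.14948126]
[197.51044118 158.29136402]
```

View pics/side1.png

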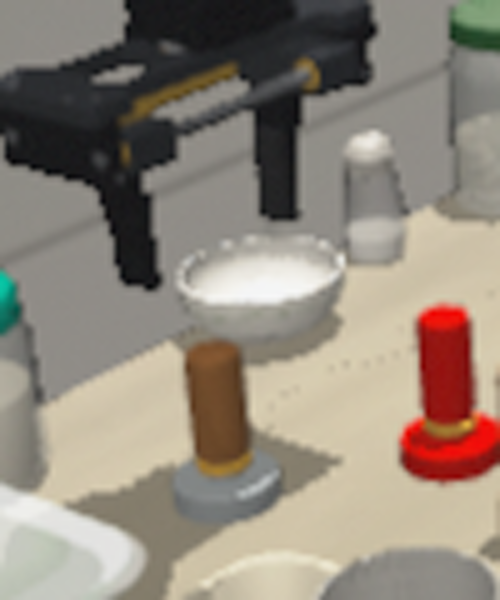

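Run:
```python
from h import *;import pickle
from station import *
d=pickle.load(open("c0.pkl","rb"));S,T=d["side"],d["top"]
print("tcp in side",proj(S,(.598,.2575,.149)),"handle top side/top",proj(S,(.5995,.26,.092)),proj(T,(.5995,.26,.092)),"foot bottom side",proj(S,(.5995,.26,0)),"tip L/R",proj(S,(.598,.2575+.05,.149)),proj(S,(.598,.2575-.05,.149)))
for i in range(3): capture("top"); print(np.round(sense()["tcp_pos"],4))
```

```text
tcp in side [192.57389985 209.45394523] handle top side/top [193.64110936 229.70486607] [201.65064765 161.64584737] foot bottom side [197.0427283 260.3657082] tip L/R [177.61505693 216.63453162] [206.4327703  202.80137077]
[0.5986 0.2562 0.1518]
[0.5993 0.2564 0.1534]
[0.5996 0.2566 0.1543]
```

View pics/top1.png

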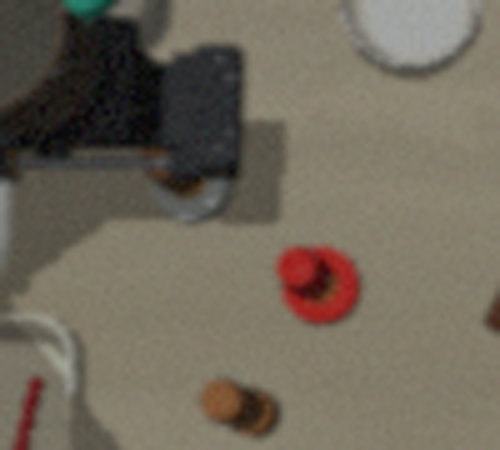

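>>> {"name": "jog_arm", "arguments": {"moves": [[-1,0,0.003,0.01,0,0,0],[-1,0,0.004,0.025,0,0,0],[-1,0,0.004,0.04,0,0,0],[-1,0,0.004,0.055,0,0,0],[-1,0,0.004,0.07,0,0,0],[-1,0,0.004,0.085,0,0,0],[-1,0,0.004,0.098,0,0,0],[-1,0,0.004,0.107,0,0,0],[-1,0,0.004,0.112,0,0,0],[-1,0,0.004,0.115,0,0,0]]}}

```text
time_s: 3.68
tcp_pos: [0.5991, 0.2611, 0.0374]
ee_rot: [[-1.0, 0.0, 0.0], [0.0, 1.0, 0.0], [-0.0, 0.0, -1.0]]
wrist_force: [-0.0, 0.6, -0.1]
gripper_width: 1.004
```

Run:
```python
from h import *
from station import *
for n,b in(("side",(150,180,250,280)),("top",(170,130,270,220))):
    c=capture(n);x0,y0,x1,y1=b;cv2.imwrite(f"pics/{n}2.png",cv2.resize(c["frame"][y0:y1,x0:x1,::-1],None,fx=5,fy=5,interpolation=2))
s=sense();print(s["tcp_pos"],s["wrist_force"])
```

```text
[0.59923705 0.26131589 0.0377555 ] [-0.25659269  0.08746471  0.31954137]
```

View pics/side2.png

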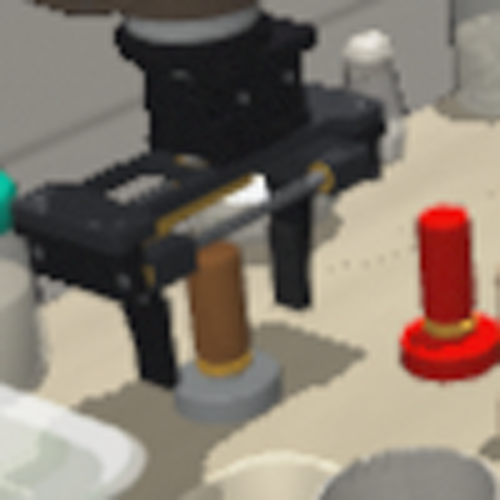

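Run:
```python
from h import *
from station import *
import pickle
d=pickle.load(open("c0.pkl","rb"));S,T=d["side"],d["top"]
f=lambda p:((proj(S,p)-[150,180])*5).round(0)
print("tcp",f((.5992,.2613,.0377)))
for q in((.5992,.2613),(.6,.26),(.596,.262)): print(q,"handle top",f((*q,.092)),"foot bottom c",f((*q,0)),"foot low edge", f((q[0]-.028*.487,q[1]+.028*.873,0)))
```

```text
tcp [227. 341.]
(0.5992, 0.2613) handle top [217. 250.] foot bottom c [234. 403.] foot low edge [219. 431.]
(0.6, 0.26) handle top [217. 248.] foot bottom c [235. 402.] foot low edge [220. 430.]
(0.596, 0.262) handle top [220. 252.] foot bottom c [237. 405.] foot low edge [223. 433.]
```

View pics/top2.png

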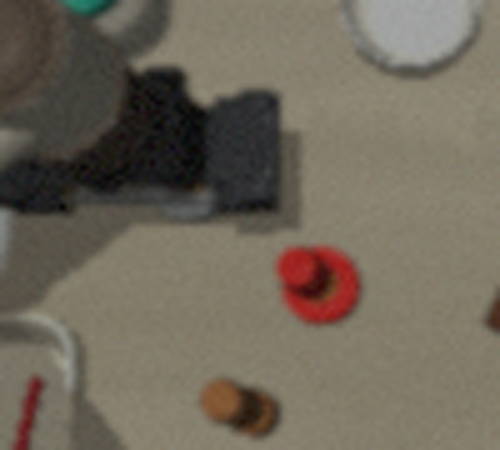

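>>> {"name": "jog_arm", "arguments": {"moves": [[1,0,0,0,0,0,0],[1,0,0,0,0,0,0],[1,0,0,0,0,0,0],[1,0,0,0,0,0,0],[1,0,0,0,0,0,0],[1,0,0,0,0,0,0],[1,0,0,0,0,0,0],[1,0,0,0,0,0,0],[1,0,0,0,0,0,0],[1,0,0,0,0,0,0]]}}

```text
time_s: 4.62
tcp_pos: [0.599, 0.2612, 0.0375]
ee_rot: [[-1.0, -0.0, -0.0], [-0.0, 1.0, -0.0], [0.0, -0.0, -1.0]]
wrist_force: [-0.1, -0.2, 1.5]
gripper_width: 0.341
```

>>> {"name": "jog_arm", "arguments": {"moves": [[1,0,0,-0.003,0,0,0],[1,0,0,-0.01,0,0,0],[1,0,0,-0.022,0,0,0],[1,0,0,-0.037,0,0,0],[1,0,0,-0.055,0,0,0],[1,0,0,-0.073,0,0,0],[1,0,0,-0.09,0,0,0],[1,0,0,-0.105,0,0,0],[1,0,0,-0.113,0,0,0],[1,0,0,-0.115,0,0,0]]}}

```text
time_s: 5.45
tcp_pos: [0.6, 0.2619, 0.1555]
ee_rot: [[-1.0, -0.0, 0.004], [-0.0, 1.0, 0.003], [-0.004, 0.003, -1.0]]
wrist_force: [0.7, 0.9, -2.6]
gripper_width: 0.337
```

Run:
```python
from h import *
from station import *
for n,b in(("side",(150,150,250,250)),):
    c=capture(n);x0,y0,x1,y1=b;cv2.imwrite(f"pics/{n}3.png",cv2.resize(c["frame"][y0:y1,x0:x1,::-1],None,fx=5,fy=5,interpolation=2))
s=sense();print(s["tcp_pos"],s["wrist_force"],s["gripper_width"],s["moment"])
x,y,z=s["tcp_pos"];z+=.019-.057
print("exp underside low edge, top",(proj(c,(x-.028*.487,y+.028*.873,z))-[150,150])*5,(proj(c,(x,y,z+.092))-[150,150])*5)
```

```text
[0.59949344 0.26165165 0.15431051] [ 0.78698155  0.40012803 -2.1832292 ] 0.3387824621785449 [-0.0411549  -0.00017668  0.03577927]
exp underside low edge, top [195.47129941 381.982184  ] [192.57996839 190.64934391]
```

View pics/side3.png

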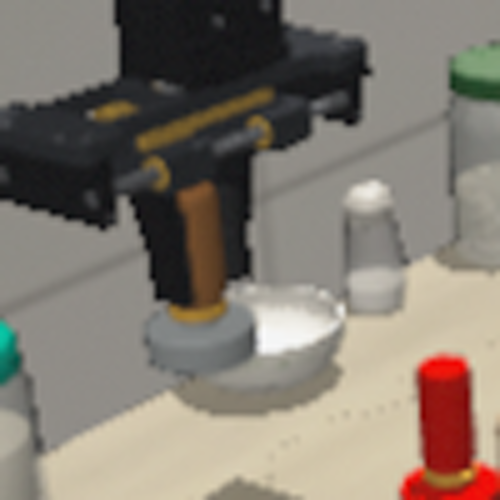

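>>> {"name": "jog_arm", "arguments": {"moves": [[1,0.004,-0.015,0,0,0,0],[1,0.011,-0.045,0,0,0,0],[1,0.019,-0.08,0,0,0,0],[1,0.028,-0.115,0,0,0,0],[1,0.036,-0.15,0,0,0,0],[1,0.045,-0.185,0,0,0,0],[1,0.053,-0.22,0,0,0,0],[1,0.061,-0.255,0,0,0,0],[1,0.068,-0.283,0,0,0,0],[1,0.071,-0.296,0,0,0,0]]}}

```text
time_s: 6.33
tcp_pos: [0.5257, -0.0376, 0.1515]
ee_rot: [[-1.0, 0.003, -0.004], [0.003, 1.0, -0.001], [0.004, -0.001, -1.0]]
wrist_force: [-0.3, 0.2, -2.4]
gripper_width: 0.345
```

>>> {"name": "jog_arm", "arguments": {"moves": [[1,0,0,0,0,0,0],[1,0,0,0,0,0,0],[1,0,0,0.005,0,0,0],[1,0,0,0.012,0,0,0],[1,0,0,0.02,0,0,0],[1,0,0,0.028,0,0,0],[1,0,0,0.034,0,0,0],[1,0,0,0.038,0,0,0],[1,0,0,0.04,0,0,0],[1,0,0,0.04,0,0,0]]}}

```text
time_s: 7.17
tcp_pos: [0.5279, -0.0347, 0.1119]
ee_rot: [[-1.0, -0.0, -0.001], [-0.0, 1.0, -0.0], [0.001, -0.0, -1.0]]
wrist_force: [-0.3, 0.7, -1.5]
gripper_width: 0.336
```

Run:
```python
from h import *
from station import *
for n,b in(("side",(230,150,330,250)),("top",(240,140,340,240))):
    c=capture(n);x0,y0,x1,y1=b;cv2.imwrite(f"pics/{n}4.png",cv2.resize(c["frame"][y0:y1,x0:x1,::-1],None,fx=6,fy=6,interpolation=2))
s=sense();print(s["tcp_pos"],s["wrist_force"],s["gripper_width"],s["moment"],np.round(s["ee_rot"],4).tolist())
```

```text
[ 0.52839916 -0.03466269  0.11272382] [-0.53277646 -0.17537828 -1.66065387] 0.3353504593504824 [0.03043801 0.00044948 0.08709034] [[-1.0, -0.0003, 0.0005], [-0.0003, 1.0, -0.0], [-0.0005, -0.0, -1.0]]
```

View pics/side4.png

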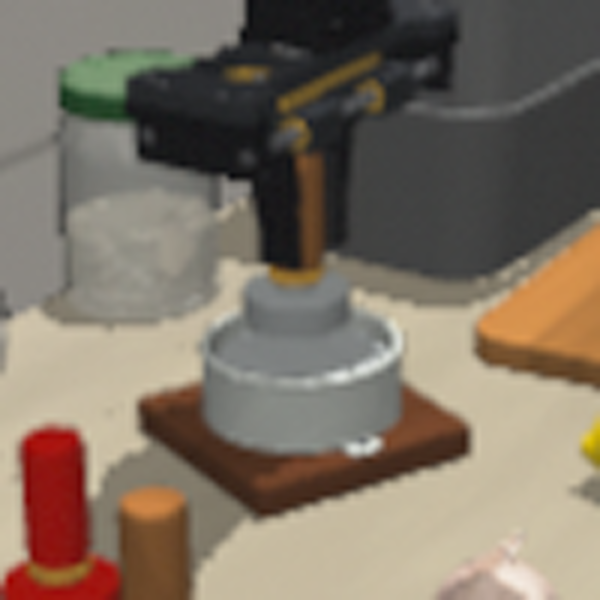

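View pics/top4.png

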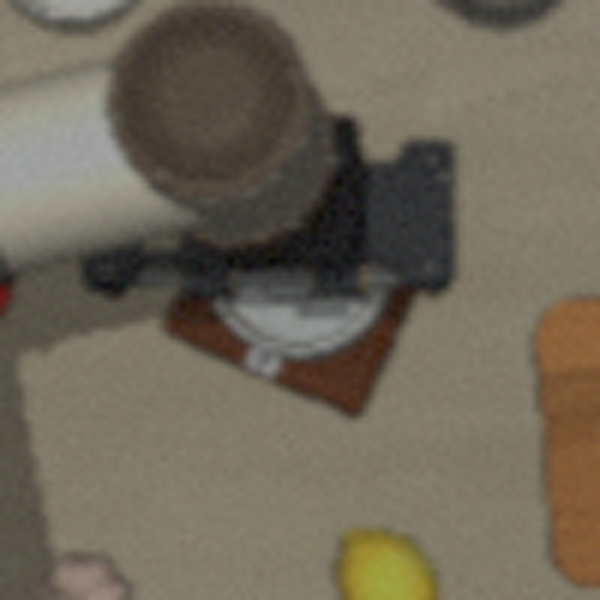

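Run:
```python
from h import *
from station import *
c=capture("side")
k=6;x0,y0=255,180;im=cv2.resize(c["frame"][180:235,255:310],None,fx=k,fy=k,interpolation=2)
for nm,p in(("foot top",(.5284,-.0347,.093)),("foot bot",(.5284,-.0347,.075)),("rim",(.5284,-.0347,.062)),("rim base",(.5284,-.0347,.02))):
    print(nm,(proj(c,p)-[230,150]+.5)*6)
# column extents of grey in foot rows and ring rows
g=c["frame"].astype(int)
for v in(195,197,199,200,201,203,207,209,212,214,216):
    print(v,[int(x) for x in g[v,260:302].sum(1)//3])
```

```text
foot top [304.52930562 288.38443207]
foot bot [305.17546377 320.48177289]
rim [305.63782068 343.44894768]
rim base [307.1073991  416.44896957]
195 [128, 123, 123, 119, 115, 124, 156, 180, 185, 184, 184, 178, 163, 146, 122, 96, 95, 98, 96, 96, 95, 95, 96, 103, 115, 127, 127, 122, 122, 121, 120, 121, 120, 118, 111, 106, 103, 96, 90, 85, 67, 63]
197 [129, 128, 130, 125, 120, 129, 153, 175, 184, 180, 160, 130, 129, 130, 128, 120, 106, 108, 113, 113, 109, 105, 115, 127, 127, 128, 128, 123, 118, 121, 120, 119, 120, 119, 119, 119, 119, 118, 118, 117, 117, 115]
199 [130, 136, 146, 139, 126, 136, 164, 182, 182, 163, 118, 113, 124, 128, 128, 129, 127, 127, 126, 126, 127, 127, 128, 127, 128, 123, 112, 108, 149, 186, 179, 163, 161, 162, 147, 119, 117, 117, 118, 118, 118, 119]
200 [138, 148, 143, 140, 137, 162, 177, 181, 180, 164, 118, 100, 111, 117, 121, 127, 131, 132, 132, 132, 132, 131, 128, 123, 115, 110, 99, 93, 137, 173, 171, 185, 184, 184, 175, 161, 162, 163, 149, 118, 119, 119]
201 [138, 142, 143, 160, 168, 178, 181, 182, 186, 179, 129, 98, 103, 107, 113, 118, 122, 124, 125, 125, 123, 122
[... 675 characters left out ...]
, 129, 129, 150, 168, 184, 215, 188, 155, 169, 183, 183, 181, 181]
212 [189, 188, 188, 164, 106, 111, 114, 125, 145, 155, 148, 155, 155, 145, 138, 129, 128, 127, 123, 120, 122, 131, 137, 145, 178, 206, 219, 217, 191, 191, 183, 161, 128, 116, 115, 111, 129, 166, 180, 179, 180, 180]
214 [133, 116, 100, 95, 105, 110, 115, 117, 120, 122, 122, 124, 129, 137, 137, 137, 143, 147, 148, 148, 152, 161, 154, 143, 136, 137, 131, 126, 122, 123, 125, 124, 121, 116, 114, 112, 101, 96, 128, 163, 181, 182]
216 [74, 75, 69, 74, 97, 110, 115, 118, 122, 124, 126, 129, 130, 133, 135, 136, 137, 137, 135, 136, 135, 136, 135, 134, 133, 132, 132, 130, 129, 127, 124, 123, 121, 116, 113, 112, 100, 78, 74, 80, 99, 126]
```

>>> {"name": "jog_arm", "arguments": {"moves": [[1,0.002,-0.001,0,0,0,0],[1,0.0035,-0.0015,0,0,0,0],[1,0.0035,-0.0015,0,0,0,0],[1,0.0035,-0.0015,0,0,0,0],[1,0.0035,-0.0015,0,0,0,0],[1,0.0035,-0.0015,0,0,0,0],[1,0.0035,-0.0015,0,0,0,0],[1,0.0035,-0.0015,0,0,0,0],[1,0.0035,-0.0015,0,0,0,0],[1,0.0035,-0.0015,0,0,0,0]]}}

```text
time_s: 8.15
tcp_pos: [0.5247, -0.0362, 0.1125]
ee_rot: [[-1.0, -0.0, 0.0], [-0.0, 1.0, 0.0], [-0.0, 0.0, -1.0]]
wrist_force: [0.1, 0.1, -1.9]
gripper_width: 0.338
```

```bash
cat > chk.py <<'E'
from h import *
from station import *
import sys
tag=sys.argv[1]
s=sense();print(np.round(s["tcp_pos"],4),np.round(s["wrist_force"],2),s["gripper_width"],np.round(s["moment"],3))
c=capture("side");g=c["frame"].astype(float).mean(2)
def edges(v,a,b):
    r=np.interp(np.arange(a,b,.1),np.arange(640),g[v]);return r
cv2.imwrite(f"pics/side{tag}.png",cv2.resize(c["frame"][170:240,245:315,::-1],None,fx=8,fy=8,interpolation=2))
E
cat >> chk.py <<'E'
def cross(v,a,b,lvl):
    r=g[v,a:b+1]
    for i in range(len(r)-1):
        if (r[i]-lvl)*(r[i+1]-lvl)<=0: return a+i+(r[i]-lvl)/(r[i]-r[i+1]+1e-9)
for v in(197,198,199,200,201): print(v,"foot",g[v,266:274].round().tolist(),g[v,283:292].round().tolist())
for v in(214,215,216): print(v,"ring",g[v,259:266].round().tolist(),g[v,293:300].round().tolist())
E
python3 chk.py 5
```

```text
[ 0.5247 -0.0362  0.1125] [ 0.14  0.14 -1.93] 0.3376782622954725 [-0.008 -0.057  0.055]
197 foot [153.0, 175.0, 184.0, 183.0, 182.0, 169.0, 137.0, 129.0] [110.0, 124.0, 128.0, 128.0, 127.0, 127.0, 123.0, 121.0, 120.0]
198 foot [147.0, 179.0, 183.0, 179.0, 171.0, 152.0, 125.0, 129.0] [121.0, 127.0, 128.0, 128.0, 127.0, 120.0, 132.0, 149.0, 120.0]
199 foot [165.0, 182.0, 181.0, 179.0, 168.0, 139.0, 111.0, 123.0] [128.0, 128.0, 127.0, 127.0, 120.0, 102.0, 136.0, 179.0, 163.0]
200 foot [177.0, 181.0, 181.0, 180.0, 177.0, 148.0, 98.0, 110.0] [130.0, 126.0, 118.0, 114.0, 105.0, 90.0, 121.0, 172.0, 186.0]
201 foot [182.0, 182.0, 186.0, 199.0, 195.0, 149.0, 97.0, 102.0] [121.0, 117.0, 108.0, 103.0, 98.0, 89.0, 118.0, 165.0, 178.0]
214 ring [151.0, 134.0, 116.0, 100.0, 95.0, 106.0, 110.0] [116.0, 114.0, 112.0, 101.0, 96.0, 128.0, 163.0]
215 ring [96.0, 76.0, 76.0, 75.0, 85.0, 100.0, 111.0] [117.0, 114.0, 112.0, 99.0, 78.0, 86.0, 118.0]
216 ring [75.0, 75.0, 75.0, 70.0, 76.0, 98.0, 111.0] [116.0, 114.0, 111.0, 100.0, 78.0, 74.0, 79.0]
```

View pics/side5.png

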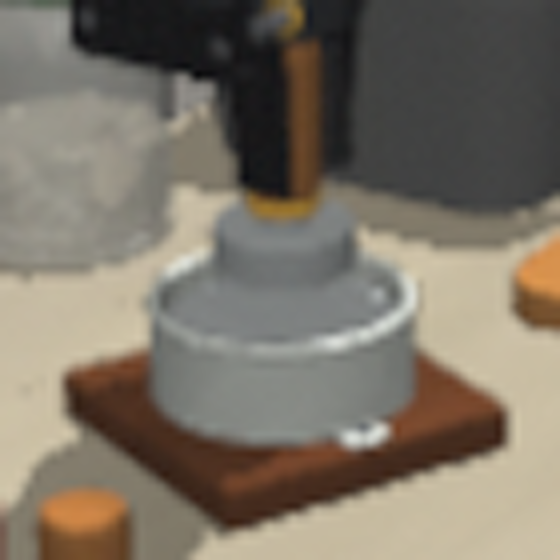

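>>> {"name": "jog_arm", "arguments": {"moves": [[1,0,0,0.003,0,0,0],[1,0,0,0.007,0,0,0],[1,0,0,0.011,0,0,0],[1,0,0,0.014,0,0,0],[1,0,0,0.017,0,0,0],[1,0,0,0.019,0,0,0],[1,0,0,0.021,0,0,0],[1,0,0,0.021,0,0,0],[1,0,0,0.021,0,0,0],[1,0,0,0.021,0,0,0]]}}

```text
time_s: 9.03
tcp_pos: [0.5248, -0.0362, 0.0917]
ee_rot: [[-1.0, -0.0, 0.0], [-0.0, 1.0, 0.0], [-0.0, 0.0, -1.0]]
wrist_force: [-0.1, -0.2, -1.5]
gripper_width: 0.337
```

```bash
python3 chk.py 6 | head -1
python3 - <<'E'
from h import *
from station import *
c=capture("top");cv2.imwrite("pics/top6.png",cv2.resize(c["frame"][150:220,255:325,::-1],None,fx=8,fy=8,interpolation=2))
E
```

```text
[ 0.5248 -0.0362  0.0917] [-0.11 -0.16 -1.46] 0.3372717393798355 [-0.016  0.012  0.024]
```

View pics/side6.png

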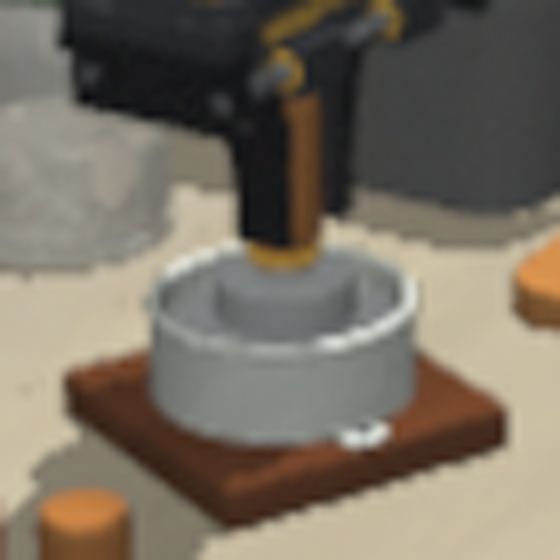

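View pics/top6.png

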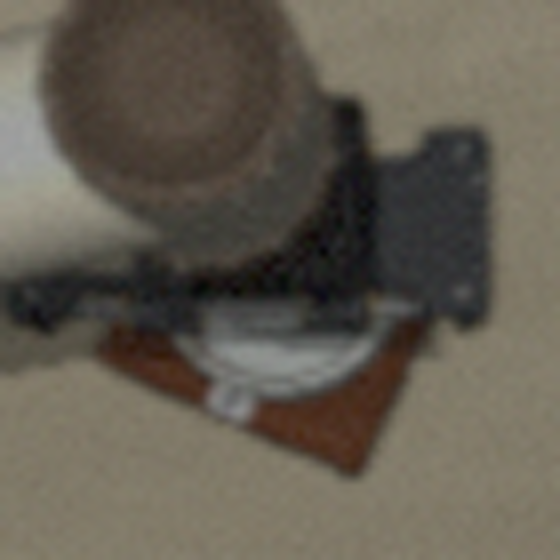

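Run:
```python
import cv2,numpy as np
a=cv2.imread("pics/side6.png");g=cv2.cvtColor(a,6)[220:370,130:440]
g=cv2.createCLAHE(4,(2,2)).apply(g);cv2.imwrite("pics/e6.png",cv2.resize(g,None,fx=2.4,fy=2.4))
```

```text
(no output)
```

View pics/e6.png

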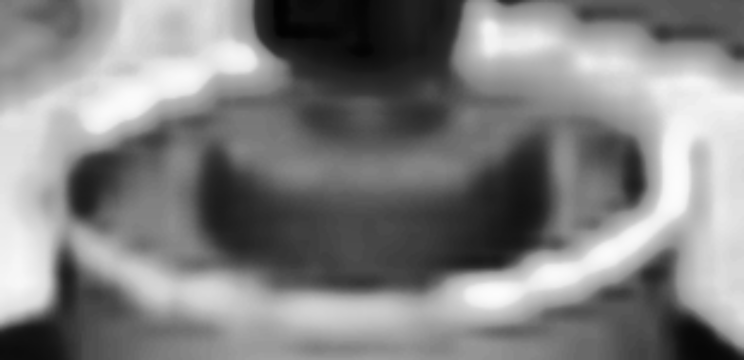

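Run:
```python
from h import *
import pickle
S=pickle.load(open("c0.pkl","rb"))["side"]
o=np.array(S["world_from_camera"])[:2,3]
def fr(p,r,z):
    p=np.array(p);u=(o-p)/np.linalg.norm(o-p);q=p+u*r
    x=proj(S,(*q,z));return ((x-[245,170]+.5)*8).round(1)
p=(.528,-.0345)
print("rim mid front",fr(p,.0502,.062),"rim mid back",fr(p,-.0502,.062))
for dz in(0,.002):print("foot top front",fr(p,.028,.0717+dz),"foot bot front",fr(p,.028,.0537+dz))
f=cv2.imread("pics/side6.png");g=cv2.cvtColor(f,6)
for c in(270,284,298):print(c,[(r,int(g[r,c])) for r in range(226,370,4)])
```

```text
rim mid front [289.2 352.5] rim mid back [287.1 247.9]
foot top front [288.2 304.8] foot bot front [289.1 347.8]
foot top front [288.1 300. ] foot bot front [289. 343.]
270 [(226, 25), (230, 25), (234, 24), (238, 27), (242, 32), (246, 55), (250, 80), (254, 103), (258, 112), (262, 117), (266, 115), (270, 114), (274, 115), (278, 119), (282, 124), (286, 128), (290, 128), (294, 127), (298, 124), (302, 120), (306, 117), (310, 115), (314, 115), (318, 114), (322, 114), (326, 113), (330, 112), (334, 112), (338, 112), (342, 130), (346, 155), (350, 163), (354, 155), (358, 143), (362, 133), (366, 130)]
284 [(226, 28), (230, 27), (234, 27), (238, 24), (242, 23), (246, 43), (250, 71), (254, 98), (258, 111), (262, 121), (266, 121), (270, 120), (274, 118), (278, 120), (282, 123), (286, 128), (290, 130), (294, 129), (298, 125), (302, 120), (306, 117), (310, 115), (314, 114), (318, 114), (322, 114), (326, 114), (330, 114), (334, 112), (338, 111), (342, 129), (346, 154), (350, 163), (354, 153), (358, 142), (362, 133), (366, 132)]
298 [(226, 71), (230, 69), (234, 67), (238, 63), (242, 61), (246, 72), (250, 88), (254, 102), (258, 110), (262, 113), (266, 110), (270, 111), (274, 114), (278, 119), (282, 124), (286, 129), (290, 131), (294, 129), (298, 124), (302, 119), (306, 116), (310, 113), (314, 114), (318, 113), (322, 112), (326, 112), (330, 112), (334, 113), (338, 115), (342, 129), (346, 145), (350, 153), (354, 148), (358, 141), (362, 135), (366, 133)]
```

>>> {"name": "jog_arm", "arguments": {"moves": [[1,0,0.001,0,0,0,0],[1,0,0.001,0.001,0,0,0],[1,0,0.001,0.002,0,0,0],[1,0,0.001,0.004,0,0,0],[1,0,0.001,0.006,0,0,0],[1,0,0.001,0.008,0,0,0],[1,0,0.001,0.01,0,0,0],[1,0,0.001,0.012,0,0,0],[1,0,0.001,0.012,0,0,0],[1,0,0.001,0.012,0,0,0]]}}

```text
time_s: 9.97
tcp_pos: [0.5248, -0.0351, 0.0798]
ee_rot: [[-1.0, -0.0, 0.0], [-0.0, 1.0, 0.0], [-0.0, 0.0, -1.0]]
wrist_force: [-1.2, 0.4, 4.4]
gripper_width: 0.341
```

```bash
python3 chk.py 7 | head -1
```

```text
[ 0.5248 -0.0351  0.0798] [-1.19  0.43  4.42] 0.3411061449363547 [ 0.279  0.497 -0.013]
```

View pics/side7.png

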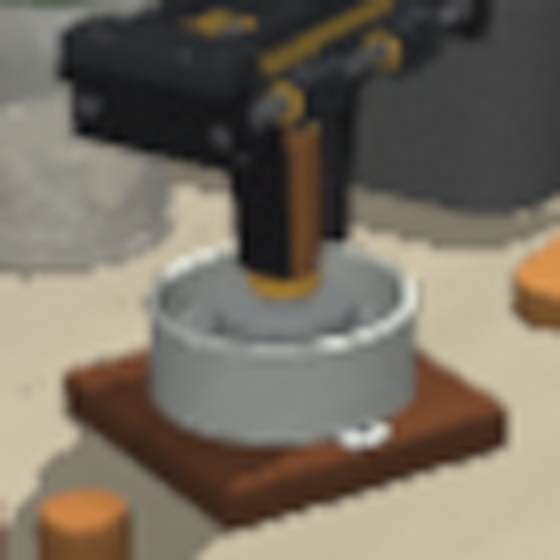

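>>> {"name": "jog_arm", "arguments": {"moves": [[1,0,0,0.001,0,0,0],[1,0,0,0.002,0,0,0],[1,0,0,0.003,0,0,0],[1,0,0,0.004,0,0,0],[1,0,0,0.005,0,0,0],[1,0,0,0.005,0,0,0],[1,0,0,0.005,0,0,0],[1,0,0,0.005,0,0,0],[1,0,0,0.005,0,0,0],[1,0,0,0.005,0,0,0]]}}

```text
time_s: 10.85
tcp_pos: [0.5248, -0.0352, 0.0749]
ee_rot: [[-1.0, -0.0, 0.001], [-0.0, 1.0, -0.0], [-0.001, -0.0, -1.0]]
wrist_force: [-2.9, 0.9, 6.9]
gripper_width: 0.34
```

```bash
python3 chk.py 8 | head -1
```

```text
[ 0.5248 -0.0352  0.0749] [-2.85  0.9   6.93] 0.33993914272549636 [0.359 0.782 0.026]
```

Run:
```python
import cv2,numpy as np
out=[]
for n in(6,8):
    a=cv2.imread(f"pics/side{n}.png")[80:370,130:440];g=cv2.cvtColor(a,6)
    g=cv2.createCLAHE(3,(2,2)).apply(g);out.append(cv2.resize(g,None,fx=1.28,fy=1.9))
cv2.imwrite("pics/e8.png",np.hstack(out))
```

```text
(no output)
```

View pics/e8.png

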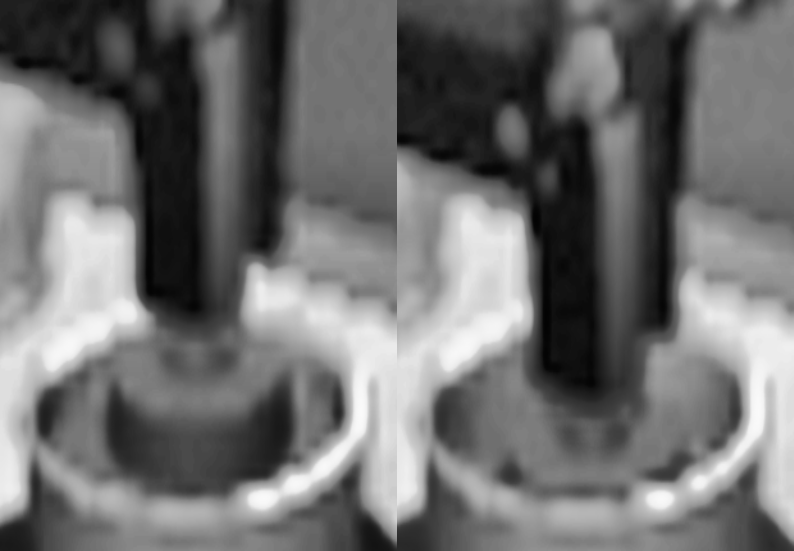

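View pics/side8.png

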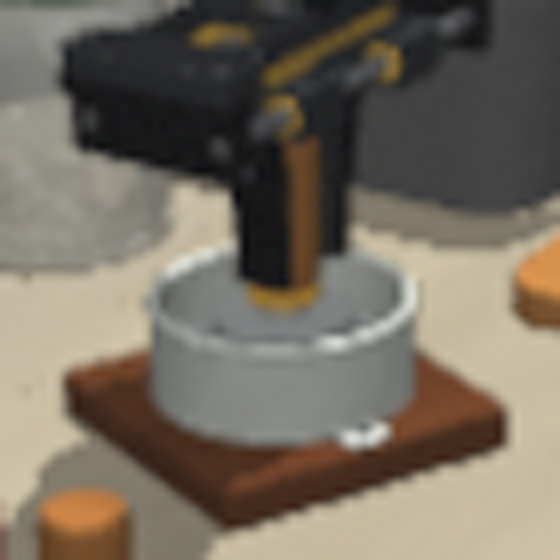

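>>> {"name": "jog_arm", "arguments": {"moves": [[1,0,0,0.0005,0,0,0],[1,0,0,0.001,0,0,0],[1,0,0,0.0015,0,0,0],[1,0,0,0.002,0,0,0],[1,0,0,0.0025,0,0,0],[1,0,0,0.0025,0,0,0],[1,0,0,0.0025,0,0,0],[1,0,0,0.0025,0,0,0],[1,0,0,0.0025,0,0,0],[1,0,0,0.0025,0,0,0]]}}

```text
time_s: 11.73
tcp_pos: [0.5249, -0.0351, 0.0732]
ee_rot: [[-1.0, -0.001, 0.001], [-0.001, 1.0, -0.0], [-0.001, -0.0, -1.0]]
wrist_force: [-3.3, 1.7, 10.2]
gripper_width: 0.343
```

```bash
python3 chk.py 9 | head -1
```

```text
[ 0.5249 -0.0351  0.0732] [-3.3   1.74 10.24] 0.3426287975634221 [0.585 1.168 0.049]
```

>>> {"name": "jog_arm", "arguments": {"moves": [[1,0,0,0.0005,0,0,0],[1,0,0,0.001,0,0,0],[1,0,0,0.0015,0,0,0],[1,0,0,0.002,0,0,0],[1,0,0,0.002,0,0,0],[1,0,0,0.002,0,0,0],[1,0,0,0.002,0,0,0],[1,0,0,0.002,0,0,0],[1,0,0,0.002,0,0,0],[1,0,0,0.002,0,0,0]]}}

```text
time_s: 12.62
tcp_pos: [0.5251, -0.0352, 0.073]
ee_rot: [[-1.0, -0.001, 0.002], [-0.001, 1.0, -0.001], [-0.002, -0.001, -1.0]]
wrist_force: [-7.5, 2.4, 21.3]
gripper_width: 0.34
```

```bash
python3 chk.py 10 | head -1
```

```text
[ 0.5251 -0.0352  0.073 ] [-7.5   2.41 21.31] 0.34038340415570006 [ 0.934  2.301 -0.022]
```

View pics/side10.png

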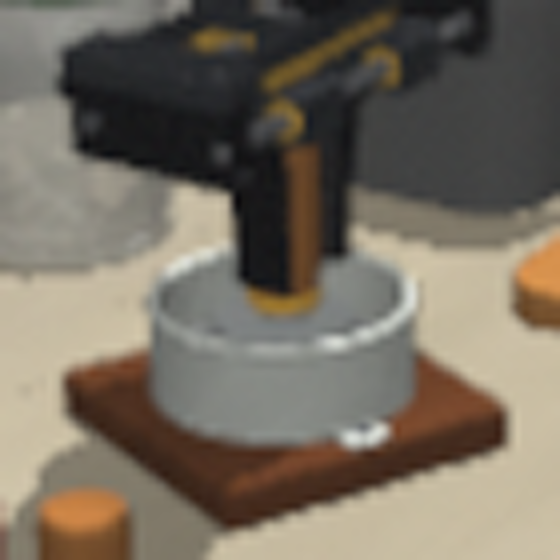

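>>> {"name": "jog_arm", "arguments": {"moves": [[1,0,0,0,0,0,0],[1,0,0,0,0,0,0],[1,0,0,0,0,0,0],[1,0,0,0,0,0,0],[1,0,0,0,0,0,0],[1,0,0,0,0,0,0],[1,0,0,0,0,0,0],[1,0,0,0,0,0,0],[1,0,0,0,0,0,0],[1,0,0,0,0,0,0]]}}

```text
time_s: 13.5
tcp_pos: [0.5251, -0.0352, 0.073]
ee_rot: [[-1.0, -0.001, 0.002], [-0.001, 1.0, -0.001], [-0.002, -0.001, -1.0]]
wrist_force: [-7.1, 3.0, 21.8]
gripper_width: 0.341
```

```bash
python3 chk.py 11 | head -1
python3 - <<'E'
import cv2,numpy as np
out=[]
for n in(9,11):
    a=cv2.imread(f"pics/side{n}.png")[225:365,140:430];g=cv2.cvtColor(a,6)
    g=cv2.createCLAHE(4,(2,2)).apply(g);out.append(cv2.resize(g,(780,290)))
cv2.imwrite("pics/e11.png",np.vstack(out))
E
```

```text
[ 0.5251 -0.0352  0.073 ] [-7.1   2.95 21.79] 0.3409826015710652 [0.865 2.311 0.02 ]
```

View pics/e11.png

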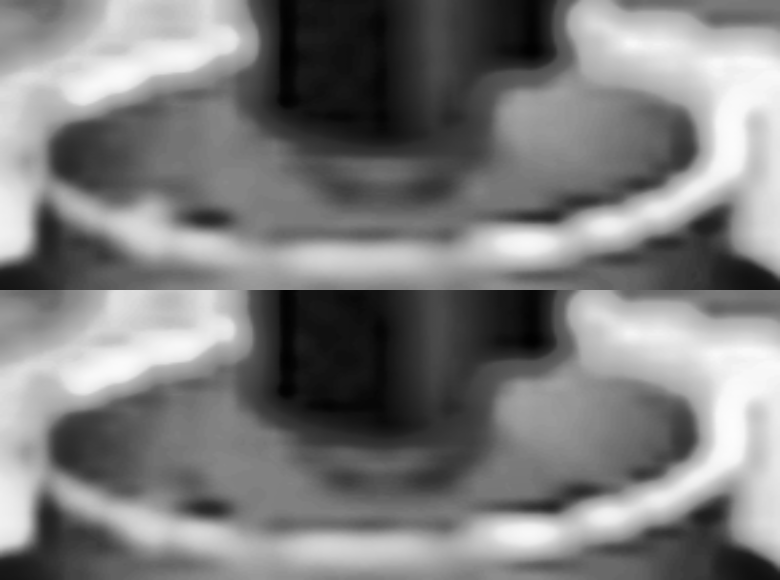

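>>> {"name": "jog_arm", "arguments": {"moves": [[1,0,0,-0.003,0,0,0],[1,0,0,-0.008,0,0,0],[1,0,0,-0.014,0,0,0],[1,0,0,-0.022,0,0,0],[1,0,0,-0.034,0,0,0],[1,0,0,-0.047,0,0,0],[1,0,0,-0.06,0,0,0],[1,0,0,-0.071,0,0,0],[1,0,0,-0.078,0,0,0],[1,0,0,-0.08,0,0,0]]}}

```text
time_s: 14.38
tcp_pos: [0.525, -0.0352, 0.1507]
ee_rot: [[-1.0, 0.0, 0.001], [0.0, 1.0, 0.0], [-0.001, 0.0, -1.0]]
wrist_force: [-0.1, -0.0, -1.4]
gripper_width: 0.339
```

Run:
```python
from h import *
from station import *
s=sense();print(s["tcp_pos"],s["wrist_force"],s["moment"])
c=capture("side");cv2.imwrite("pics/side12.png",cv2.resize(c["frame"][150:240,245:335,::-1],None,fx=6.5,fy=6.5,interpolation=2))
```

```text
[ 0.52496851 -0.03518265  0.15066658] [-0.144504   -0.02780199 -1.3691393 ] [-0.01822196 -0.04209833  0.00833374]
```

View pics/side12.png

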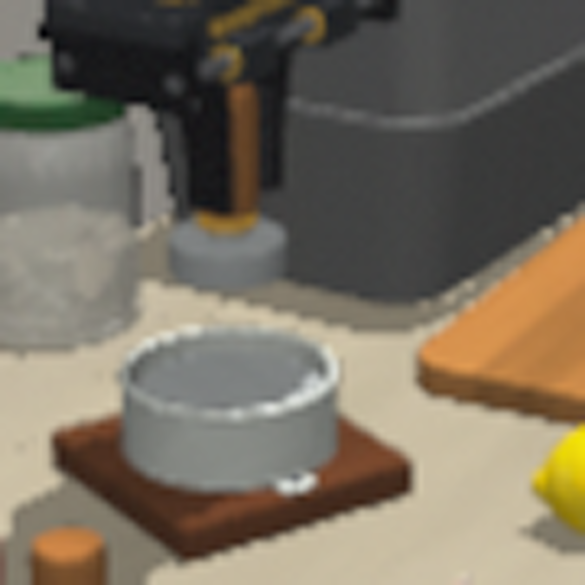

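>>> {"name": "jog_arm", "arguments": {"moves": [[1,0.005,-0.015,0,0,0,0],[1,0.014,-0.04,0,0,0,0],[1,0.025,-0.07,0,0,0,0],[1,0.036,-0.102,0,0,0,0],[1,0.048,-0.135,0,0,0,0],[1,0.059,-0.168,0,0,0,0],[1,0.07,-0.2,0,0,0,0],[1,0.08,-0.23,0,0,0,0],[1,0.088,-0.253,0,0,0,0],[1,0.093,-0.265,0,0,0,0]]}}

```text
time_s: 15.27
tcp_pos: [0.43, -0.3022, 0.1487]
ee_rot: [[-1.0, 0.003, -0.002], [0.003, 1.0, 0.001], [0.002, 0.001, -1.0]]
wrist_force: [0.3, 0.7, -2.8]
gripper_width: 0.338
```

>>> {"name": "jog_arm", "arguments": {"moves": [[1,0,0,0,0,0,0],[1,0,0,0.005,0,0,0],[1,0,0,0.016,0,0,0],[1,0,0,0.03,0,0,0],[1,0,0,0.045,0,0,0],[1,0,0,0.059,0,0,0],[1,0,0,0.07,0,0,0],[1,0,0,0.078,0,0,0],[1,0,0,0.082,0,0,0],[1,0,0,0.083,0,0,0]]}}

```text
time_s: 16.1
tcp_pos: [0.4314, -0.2995, 0.066]
ee_rot: [[-1.0, -0.001, -0.002], [-0.001, 1.0, 0.001], [0.002, 0.001, -1.0]]
wrist_force: [-0.3, 0.9, -2.7]
gripper_width: 0.339
```

Run:
```python
from h import *
from station import *
c=capture("side");cv2.imwrite("pics/side13.png",cv2.resize(c["frame"][130:230,290:400,::-1],None,fx=5.5,fy=5.5,interpolation=2))
s=sense();print(s["tcp_pos"],s["wrist_force"],s["moment"])
c=capture("top");cv2.imwrite("pics/top13.png",cv2.resize(c["frame"][150:260,300:440,::-1],None,fx=5,fy=5,interpolation=2))
```

```text
[ 0.43177296 -0.29974492  0.06656623] [-0.15032166 -0.43200602 -1.79362438] [-0.04842129 -0.06295451  0.0123975 ]
```

View pics/side13.png

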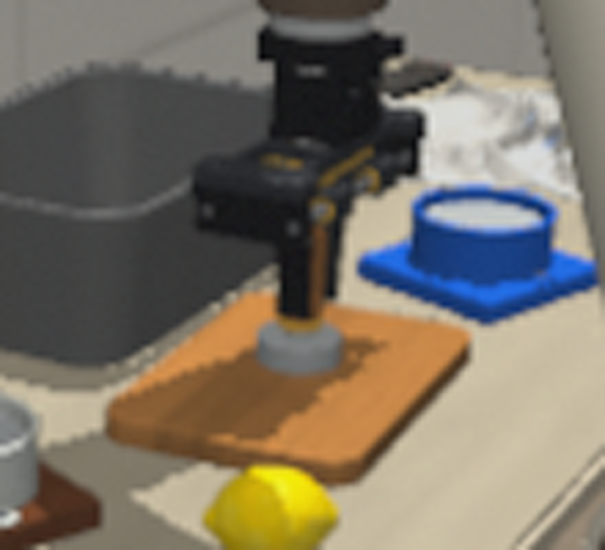

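View pics/top13.png

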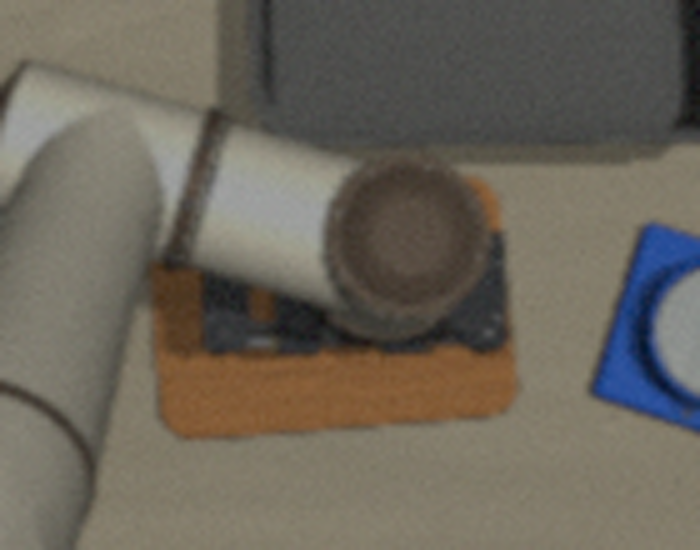

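>>> {"name": "jog_arm", "arguments": {"moves": [[1,0,0,0.001,0,0,0],[1,0,0,0.0025,0,0,0],[1,0,0,0.004,0,0,0],[1,0,0,0.0055,0,0,0],[1,0,0,0.0065,0,0,0],[1,0,0,0.0075,0,0,0],[1,0,0,0.008,0,0,0],[1,0,0,0.008,0,0,0],[1,0,0,0.008,0,0,0],[1,0,0,0.008,0,0,0]]}}

```text
time_s: 17.03
tcp_pos: [0.4317, -0.3002, 0.0591]
ee_rot: [[-1.0, -0.0, 0.0], [-0.0, 1.0, -0.0], [-0.0, -0.0, -1.0]]
wrist_force: [-0.3, -0.4, -2.3]
gripper_width: 0.337
```

>>> {"name": "jog_arm", "arguments": {"moves": [[1,0,0,0.0005,0,0,0],[1,0,0,0.0008,0,0,0],[1,0,0,0.001,0,0,0],[1,0,0,0.0012,0,0,0],[1,0,0,0.0012,0,0,0],[1,0,0,0.0012,0,0,0],[1,0,0,0.0012,0,0,0],[1,0,0,0.0012,0,0,0],[1,0,0,0.0012,0,0,0],[1,0,0,0.0012,0,0,0]]}}

```text
time_s: 17.87
tcp_pos: [0.4318, -0.3003, 0.0583]
ee_rot: [[-1.0, -0.0, 0.0], [-0.0, 1.0, -0.0], [-0.0, -0.0, -1.0]]
wrist_force: [-1.3, 1.5, 6.7]
gripper_width: 0.336
```

Contact was firm at the expected height. I'll ease off slightly, then open.

>>> {"name": "jog_arm", "arguments": {"moves": [[1,0,0,-0.0006,0,0,0],[1,0,0,-0.0006,0,0,0],[-1,0,0,-0.0006,0,0,0],[-1,0,0,-0.0006,0,0,0],[-1,0,0,-0.0006,0,0,0],[-1,0,0,-0.0006,0,0,0],[-1,0,0,-0.0006,0,0,0],[-1,0,0,-0.0006,0,0,0],[-1,0,0,-0.0006,0,0,0],[-1,0,0,-0.0006,0,0,0]]}}

```text
time_s: 18.7
tcp_pos: [0.4317, -0.3002, 0.0584]
ee_rot: [[-1.0, -0.0, 0.0], [-0.0, 1.0, -0.0], [-0.0, -0.0, -1.0]]
wrist_force: [-0.4, -0.1, -0.5]
gripper_width: 0.862
```

>>> {"name": "jog_arm", "arguments": {"moves": [[-1,0,0,0,0,0,0],[-1,0,0,0,0,0,0],[-1,0,0,-0.005,0,0,0],[-1,0,0,-0.015,0,0,0],[-1,0,0,-0.03,0,0,0],[-1,0,0,-0.05,0,0,0],[-1,0,0,-0.07,0,0,0],[-1,0,0,-0.09,0,0,0],[-1,0,0,-0.11,0,0,0],[-1,0,0,-0.12,0,0,0]]}}

```text
time_s: 19.53
tcp_pos: [0.4329, -0.3009, 0.1822]
ee_rot: [[-1.0, -0.001, 0.005], [-0.001, 1.0, -0.002], [-0.005, -0.002, -1.0]]
wrist_force: [-0.2, -0.7, 0.2]
gripper_width: 1.001
```

>>> {"name": "jog_arm", "arguments": {"moves": [[-1,0,0,-0.005,0,0,0],[-1,0,0,-0.01,0,0,0],[-1,0,0,-0.015,0,0,0],[-1,0,0,-0.02,0,0,0],[-1,0,0,-0.02,0,0,0],[-1,0,0,-0.02,0,0,0],[-1,0,0,-0.02,0,0,0],[-1,0,0,-0.02,0,0,0],[-1,0,0,-0.02,0,0,0],[-1,0,0,-0.02,0,0,0]]}}

```text
time_s: 20.37
tcp_pos: [0.4316, -0.3001, 0.1981]
ee_rot: [[-1.0, -0.0, -0.001], [-0.0, 1.0, 0.0], [0.001, 0.0, -1.0]]
wrist_force: [0.4, -0.2, 0.1]
gripper_width: 1.0
```

Run:
```python
from h import *
from station import *
c=capture("side");cv2.imwrite("pics/side14.png",cv2.resize(c["frame"][130:240,245:400,::-1],None,fx=5,fy=5,interpolation=2))
s=sense();print(s["time_s"],s["tcp_pos"],s["wrist_force"],s["gripper_width"])
```

```text
20.4167 [ 0.43161094 -0.30014981  0.19824946] [-0.23228562  0.86873404  0.11779899] 1.0019346707273435
```

View pics/side14.png

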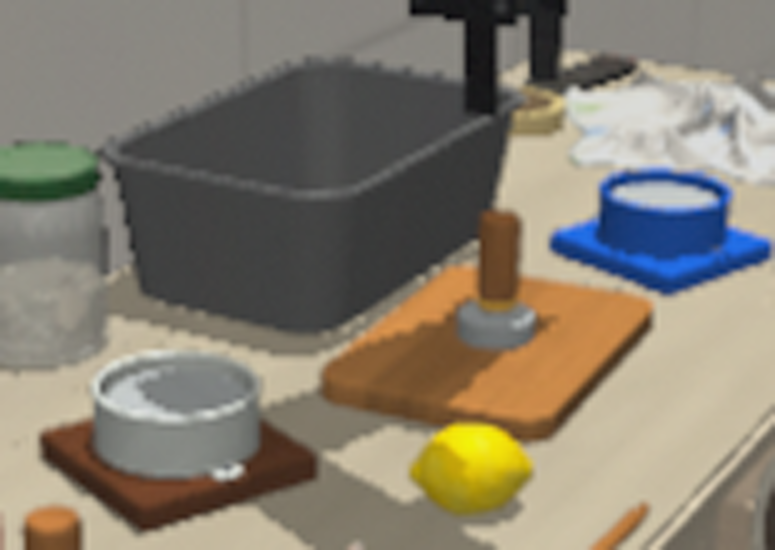

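```bash
python3 -c "
from station import *
print(finish_job())"
```

```text
the job is handed in; nothing more can be done
None
```

I gripped the flat-footed tamper by its handle, pressed it down on the sprung plate until it stopped, and held it there. I then lifted it out, stood it upright on the cutting board, let go and handed the job in at about 20.4 s.

- **Pressing:** The wrist reading was about 21–22 N (about 24 N on the plate with the tamper's weight). From 10 to 21 N the tool sank only 0.2 mm, so the plate was on its stop. I held it there for over 1 s. Tool height puts the tamper's underside at about 35–36 mm, against 36 mm expected.
- **Centring:** In the side view the foot was about 4 mm off to one side before contact, because the tamper sat a few millimetres off in the grip. I shifted it about 4 mm and ended within roughly 1–3 mm of the plate's centre.
- **Final picture:** The tamper stands upright near the middle of the board with the gripper well clear above it. The mould's plate is back up, and nothing else seen in that picture had moved.
- **Less certain:** I could not see directly whether the plate was level when bottomed out, because the foot and the ring's rim hid it. I inferred it from the stiff stop and the upright handle. While pressing there was also an unexplained sideways wrist force of about 7 N, which went away on lifting. The two cameras disagreed by 2–5 mm on positions.

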